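Fit the large cell into the hob igniter's battery box

TASK

Put the larger of the two battery cells into the battery box of the hob's igniter, the way one does by hand: hold it nub end up, press its flat end back against the coil spring, and drop the nub end in behind the end wall. Press only as far as the spring gives, without crushing it or forcing the nub over the wall. Leave the cell lying level and fully home on the floor of the bay, clamped between spring and contact, and leave the small cell and everything else as it stands.

Things in the scene. Friction and masses are not known exactly. Their poses are not given: they have to be found in the camera images.
- big_cell: Larger cell, 100 to 190 g: black cylinder, diameter 34 mm, length 60 mm, plus a steel nub 10 mm across, 2 mm long, at one end. Origin on its axis at the middle of the 60 mm; x axis runs towards the nub. It lies on its side on a wooden rest (floor 4 mm thick, rails 7 mm high by its underside), axis 21 mm over the worktop; grip it across its diameter, fingertips up to 10 mm below the axis.
- cell_nub (a point): Tip of the large cell's nub, on the axis, 32 mm from the cell's origin.
- cell_flat (a point): Centre of the large cell's flat end, on the axis, 30 mm from the cell's origin on the other side.
- small_cell: The smaller cell, 26 mm in diameter and 50 mm long with a 2 mm nub, on a like rest; it does not belong in this box and must stay where it is.
- holder: Battery box, screwed down: black base 150 x 74 mm, 6 mm thick, side rails 12 mm high at y = +-34 mm. Origin on the worktop; x along the bay from spring to contact end, z up. In it a grey carrier holds spring pad and contact wall: clamped up to 14 mm either way along x of its middle place, unreported, so feel or see it. Cell and box may bear 15 N on each other while the nub is up, 40 N ever.
- spring_end (a point): Point fixed to the base: where the face of the free spring pad would be with the carrier in its middle place, box x = -25 mm, z = 26 mm. Steel disc, diameter 18 mm (top at z = 35 mm), on a coil. It yields towards -x by at most 9 mm: 1.8 N to start, 0.45 N more per mm, solid after 9 mm (5.9 N); 7 mm lets the nub in. The spring housing's face is 22 mm behind it, 46 mm wide, top at z = 42 mm.
- contact_end (a point): Point fixed to the base: the contact wall's face with the carrier in its middle place, box x = +32 mm, z = 26 mm; always 57 mm from the free pad. Wall 52 mm wide, top z = 32 mm. Bay floor z = 9 mm; seated cell: axis z = 26 mm, spring pressed back 5 mm (4.1 N). Cheeks 39 mm apart, tops z = 24 mm, at x = +-21 to +-30 mm guide the cell; between them the sides are open for fingers.
- white_mug: White mug standing upright, 73 mm wide without the handle, 66 mm high; leave alone.
- tomato_tin: Upright food tin, 57 mm in diameter, 72 mm high; leave alone.
- tape: Roll of tape lying flat, 104 mm in diameter, 25 mm high; leave alone.
- matches: Matchbox, 36 x 52 x 16 mm, lying flat; leave alone.
- steel_beaker: Steel beaker standing upright, 76 mm in diameter, 102 mm high; leave alone.
- pocket_lighter: Pocket lighter lying flat, 23 x 68 x 12 mm; leave alone.
Not all that is in view belongs to the job. Leave any blue or purple look-alike of the big_cell alone.

How it is judged:
On the way, in this order (a step that is already met when the one before it is completed fails the run):
1. the large cell is lifted off its rest (height (world z) of big_cell above 0.07 m), for 0.1 s.
2. with the nub end raised, the flat end is down in the bay and pressed against the spring (contact force between big_cell and holder above 3.5 N and angle between big_cell's own x axis and vertical below 1.48 rad and z of cell_flat in the frame of holder below 0.05 m and x of cell_flat in the frame of holder below -0.008 m and z of cell_nub in the frame of holder above 0.036 m), for 0.1 s.
At the end, for the whole second after the job is handed in: Large cell released, at rest in the bay, nub to the contact wall: both end centres 23 to 29 mm over the worktop, nub tip at box x 15 to 49 mm, within 6 mm of the middle line and 0.12 rad of its direction, held by the spring with over 2.5 N; nothing else moved (z of cell_nub in the frame of holder between 0.023 and 0.029 m and z of cell_flat in the frame of holder between 0.023 and 0.029 m and x of cell_nub in the frame of holder between 0.015 and 0.049 m and y of big_cell in the frame of holder between -0.006 and 0.006 m and angle between the x axis of big_cell and the x axis of holder, either way round below 0.12 rad and contact force between big_cell and holder above 2.5 N and linear speed of big_cell below 0.01 m/s); the robot touches nothing.
It fails at once if while the nub end is still up, cell and battery box bear more than 15 N on each other (spring crushed, or nub forced onto the wall) (angle between big_cell's own x axis and vertical below 1.45 rad and contact force between big_cell and holder above 15 N).
It fails at once if cell and battery box bear more than 40 N on each other (contact force between big_cell and holder above 40 N).
It fails at once if the robot bears on the battery box with more than 15 N (contact force between any of the fingers, the arm and holder above 15 N).
It fails at once if the small cell is moved (distance of small_cell from where it was at the start of the episode above 0.015 m).
It fails at once if a bystander is moved (distance of any of white_mug, tomato_tin, tape, matches, steel_beaker, pocket_lighter from where it was at the start of the episode above 0.02 m).
It also fails if it takes over 64 s, if anything falls off the work surface, if the arm or the gripper's body presses on something with over 40 N, if the wrist force passes 120 N, or if a joint passes its speed limit or range.

ROBOT

A 7-joint arm with a two-finger parallel gripper is mounted at the origin on a cart in front of the work surface, level with it; the furniture and walls round the work are solid. World frame = base frame: x ahead of the robot, y to its left, z up, the work surface at z = 0. Lengths are in m, angles in rad, forces in N, time in s.
With the tool pointing down it reaches from about 0.425 to 0.925 m from the base axis. Payload 6.8 kg.
Tool frame: the origin (TCP) lies at the very end of the fingers, on their centre line; the grasp point (between the pads) lies 19 mm behind it; z points along the fingers, y is the line along which they close (so a half turn about z gives the same grasp; the last joint's range is limited). The gripper opens to 88 mm and grips with 3 to 60 N. Pads are 20 mm wide; open, the fingers measure 115 mm over their backs; the gripper's body (75 mm by 178 mm) begins 61 mm behind the grasp point.
Start: joints at [1.231, 0.477, 0.022, 1.555, -0.011, 1.109, -0.083], TCP at [0.155, -0.657, 0.223] pointing down, gripper open.
Joint ranges: [-2.96, 2.96], [-0.34, 2.1], [-1.41, 1.46], [0.24, 2.44], [-1.37, 4.51], [0.17, 1.92], [-2.96, 2.96]. Speed limits (rad/s): [2.39, 2.39, 3.14, 3.14, 3.14, 3.14, 3.14].

INTERFACE

Orientations are given as a unit quaternion [x, y, z, w].
In Python, from rig import env gives the robot as it stands.
- The arm moves only by the tool play_rows, never from a script. Its argument "steps" is one flat list of numbers, 7 for each row, row after row: the finger opening in mm, from 0 to 87.8, then the shift along the tool's x, y, z in units of 30 mm (1.0 is 30 mm), then the turn, a rotation vector about the tool's x, y, z in degrees. In form: [hand, dx, dy, dz, rx, ry, rz, hand, dx, dy, dz, rx, ry, rz, ...]. A call has 1 to 12 rows; each row is the pose to reach, as a shift and turn from the pose commanded when the call began, along the tool's axes at that moment; what a row does not reach only later rows make up. A row lasts 1/8 s, in which the tool goes at most 62.5 mm and 10.7 degrees, less where a joint would pass 70% of its speed; a pose out of reach is approached as far as the arm can. A call with a gripper value outside its range is refused whole. The fingers move at their own pace and stop on an object; "force" is the grip in N (left out, the last holds). Time passes only in rows, so rows that repeat a pose let the fingers close. It gives the time, the measured TCP pose, the force, the opening and the grip force at its end, in the units of the state.
- env.get_state(): the state, without advancing time (a new reading comes with each control period).
- env.snapshot(name): name is "scene" or "top" or "wrist"; returns (picture, depth): 420x560x3 uint8, blue, green, red; 420x560 float32, m along the optical axis (not along the pixel's ray), 0 where there is no reading.
- env.camera_model(name): a dict with "fx", "fy", "cx", "cy" (pixels), "k1" (the pictures are not rectified: a ray, as slopes to the right and down, at radius r is drawn at 1 + k1 r^2 times it, then the intrinsics apply), "R" (3x3) and "t" (3): a world point X has camera coordinates R X + t; the wrist camera has in their place "mount" (4x4, takes a point from camera to tool coordinates, whose origin is the TCP and whose axes are the flange's). Camera axes: x right, y down, z forward; pixel columns grow to the right and rows downward; lengths in m; the calibration is good to about 2 mm. A picture is of the moment at which its call begins: read the wrist's pose just before it. camera_model takes no time and is no camera call.
- env.hand_in(): hands the job in; it is judged then, once.
The state is a dict: "clock": time; "joint_pos": joint angles; "qd": joint speeds; "joint_torque": joint torques, N m; "tcp_pos": TCP position; "ee_rot": TCP orientation; "contact_force": force on the tool from outside, world axes, zero at the start; "ft_torque": the same for the moment, N m; "grip_width": finger opening in m; "finger_force": force on a finger pad.
Only numpy, scipy, OpenCV 4.12 (cv2) and the standard library are available. Lean on these libraries where they do the work, as an engineer would, in place of code of your own. Each camera call takes 0.05 s, during which the arm holds its last target. There are 200 camera calls.

## Working session

There is one attempt and no reset: what is moved stays moved. The work goes in short steps, Python scripts to look and compute and a tool call to move; the robot and the scene stay as the last step left them, time stands still between calls to the robot, and variables do not carry over. Pictures are saved under pics/ and viewed, at most 10 in all, crops included, and the job is handed in when it is done.

Besides the shell and the picture viewer there is one more tool, called after "Request:" as name(argument=value, ...) on one line, values as JSON. play_rows: Moves the arm, as the interface text tells. Its arguments: {"type":"object","properties":{"steps":{"type":"array"},"force":{"type":"number"}},"required":["steps"]}

```bash
ls; mkdir -p pics
cat > h.py <<'E'
import numpy as np,cv2
from scipy.spatial.transform import Rotation as Ro
from rig import env
def ray(m,u,v):
    a=np.array([(u-m["cx"])/m["fx"],(v-m["cy"])/m["fy"]]);s=a.copy()
    for _ in range(20): s=a/(1+m["k1"]*(s@s))
    return np.array([s[0],s[1],1.])
def ext(name,st=None):
    m=env.camera_model(name)
    if "R" in m: R=np.array(m["R"]);t=np.array(m["t"]);return m,R.T,-R.T@t
    M=np.array(m["mount"]);W=np.eye(4);W[:3,:3]=Ro.from_quat(st["ee_rot"]).as_matrix();W[:3,3]=st["tcp_pos"]
    T=W@M;return m,T[:3,:3],T[:3,3]
def onz(name,u,v,z,st=None):
    m,R,c=ext(name,st);d=R@ray(m,u,v);return c+d*(z-c[2])/d[2]
def dep(name,D,u,v,st=None):
    m,R,c=ext(name,st);return c+R@ray(m,u,v)*D[int(round(v)),int(round(u))]
E
python3 - <<'E'
from h import *
st=env.get_state();print(st)
for n in("scene","top","wrist"):
    p,d=env.snapshot(n);cv2.imwrite(f"pics/{n}0.png",p);np.save(f"pics/{n}0.npy",d)
    print(n,env.camera_model(n))
a=cv2.imread("pics/scene0.png");b=cv2.imread("pics/top0.png")
E
```

```text
pics
{'clock': 0.0, 'joint_pos': array([ 1.23087955,  0.47775566,  0.02233822,  1.55641528, -0.01150153,
        1.10927619, -0.08314095]), 'qd': array([-4.94376274e-04,  7.19043581e-05,  1.23047810e-03, -9.81890839e-04,
        3.96837744e-04, -1.33023659e-03, -1.18061019e-03]), 'joint_torque': array([-6.07233087e-04, -5.82851887e+01,  1.53494831e+00, -2.72610193e+01,
       -5.42680628e-02,  1.70595059e-02,  1.66013838e-04]), 'tcp_pos': array([ 0.15493415, -0.6563841 ,  0.22172675]), 'ee_rot': array([ 9.93290829e-01,  1.15639891e-01, -1.61284353e-04, -8.47981774e-04]), 'contact_force': array([ 0.66865255,  0.47805431, -1.19195154]), 'ft_torque': array([-0.08298367, -0.00892736, -0.00411309]), 'finger_force': 0.0, 'grip_width': 0.08790148095188702}
scene {'fx': 488.4698442340328, 'fy': 488.4698442340328, 'cx': 276.9724417957626, 'cy': 198.20140515432266, 'k1': -0.12077962099515051, 'R': array([[-0.83206148, -0.55455833,  0.0117797 ],
       [-0.42521205,  0.62406503, -0.65554371],
       [ 0.35618592, -0.55046154, -0.75506535]]), 't': array([0.4397953 , 0.28400277, 1.32890346])}
top {'fx': 533.7111317008558, 'fy': 533.7111317008558, 'cx': 274.49864320509533, 'cy': 215.8287521403209, 'k1': 0.028409424628453285, 'R': array([[-0.01608706, -0.99986114,  0.00434758],
       [-0.98814038,  0.01523409, -0.15279566],
       [ 0.15270821, -0.00675405, -0.98824824]]), 't': array([-0.01035673,  0.54995108,  1.39574267])}
wrist {'fx': 305.5948438601055, 'fy': 305.5948438601055, 'cx': 280.51859519133893, 'cy': 208.03394157635378, 'k1': 0.016796492620546187, 'mount': array([[-1.19335341e-03, -9.66146962e-01, -2.57989579e-01,
         7.09710441e-02],
       [ 9.99998928e-01, -1.37176359e-03,  5.11544284e-04,
         9.17460524e-04],
       [-8.48127667e-04, -2.57988692e-01,  9.66147564e-01,
        -1.61838410e-01],
       [ 0.00000000e+00,  0.00000000e+00,  0.00000000e+00,
         1.00000000e+00]])}
```

View pics/scene0.png

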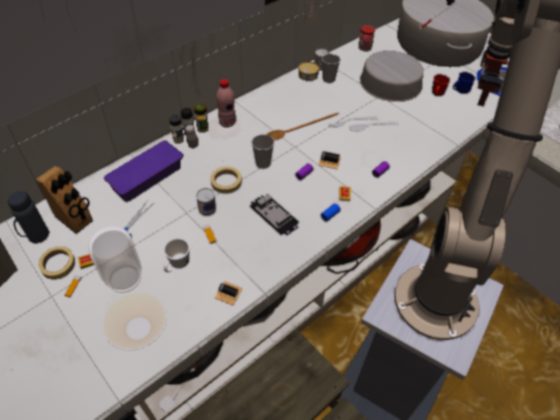

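View pics/top0.png

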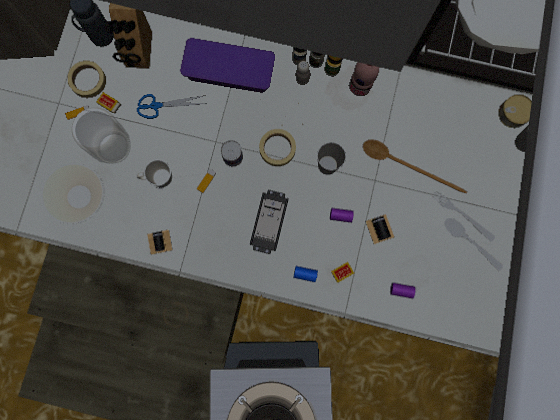

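Candidates: black cells on wooden rests at top-view (160,241) and (380,229). Blue (306,274) and purple (341,215) and (403,291) are decoys. The box is at (268,221). I'll crop close to compare sizes.

Run:
```python
from h import *
a=cv2.imread("pics/top0.png");b=cv2.imread("pics/scene0.png")
def c(im,u,v,w,h,s):return cv2.convertScaleAbs(cv2.resize(im[v-h:v+h,u-w:u+w],None,fx=s,fy=s,interpolation=cv2.INTER_CUBIC),alpha=1.8)
t=np.hstack([c(a,160,241,20,24,6),c(a,380,229,20,24,6),c(a,268,221,26,36,4)[:288]])
u=np.hstack([c(b,228,293,20,24,6),c(b,330,160,20,24,6),c(b,274,214,26,36,4)])
cv2.imwrite("pics/c1.png",np.vstack([t,u]));print(t.shape)
D=np.load("pics/top0.npy")
for p in[(160,241),(158,240),(380,229),(382,230),(268,221),(306,274)]:print(p,dep("top",D,*p), onz("top",*p,.03))
```

```text
(288, 688, 3)
(160, 241) [0.48785049 0.2902437  0.02968794] [0.48781615 0.2901785  0.03      ]
(158, 240) [0.49049778 0.29537967 0.03098965] [0.49060858 0.29559018 0.03      ]
(380, 229) [ 0.51037703 -0.30279499  0.03609751] [ 0.51114708 -0.30404878  0.03      ]
(382, 230) [ 0.50703364 -0.30712821  0.04049805] [ 0.50833887 -0.30932549  0.03      ]
(268, 221) [ 0.54099052 -0.00111446  0.00722955] [ 0.53769314 -0.00124256  0.03      ]
(306, 274) [ 0.39289575 -0.10051738  0.03350246] [ 0.39304952 -0.10074079  0.03      ]
```

View pics/c1.png

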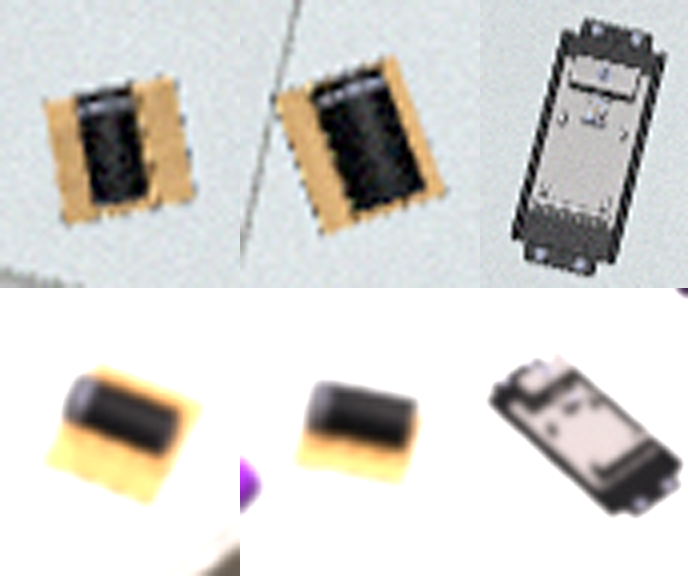

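Of the two black cells, the right one at (380,229) is longer and wider, and its top reads about 38 mm high. That makes it the large cell; the left one is about 30 mm. I'll move the wrist camera over it to check.

```bash
cat >> h.py <<'E'
def mv(p,R,st=None):
    """shift (30mm units) and rotvec deg from current pose to TCP p, rotation matrix R"""
    st=st or env.get_state();R0=Ro.from_quat(st["ee_rot"]).as_matrix()
    print("d",np.round(R0.T@(np.array(p)-st["tcp_pos"])/.03,3),"r",np.round(Ro.from_matrix(R0.T@R).as_rotvec(degrees=True),2))
def down(ang):
    x=np.array([np.cos(ang),np.sin(ang),0]);z=np.array([0,0,-1.]);return np.array([x,np.cross(z,x),z]).T
E
python3 - <<'E'
from h import *
a=onz("top",378.7,219.2,.038);b=onz("top",384.2,238.3,.038);print(a,b,np.degrees(np.arctan2(*(a-b)[[1,0]])),np.linalg.norm(a-b))
a=onz("top",258,249,.02);b=onz("top",279,193,.02);print(a,b,np.degrees(np.arctan2(*(a-b)[[1,0]])))
mv([.50,-.29,.18],down(np.radians(13)))
for n,p in dict(mug=(157,173),tin=(232,153),tape=(277,147),beaker=(331,157),match=(343,272),light=(206,182)).items():print(n,onz("top",*p,.03)[:2])
E
```

```text
[ 0.53683926 -0.30013839  0.038     ] [ 0.48481847 -0.31248658  0.038     ] 13.353186072420177 0.05346625332683551
[0.4629066  0.02699633 0.02      ] [ 0.61660038 -0.03259401  0.02      ] 158.80763137426138
d [14.001 -9.245  1.409] r [-0.08  0.01  0.29]
mug [0.67552832 0.30146067]
tin [0.72922266 0.09558464]
tape [ 0.74452584 -0.02914059]
beaker [ 0.71373908 -0.17791705]
match [ 0.39685055 -0.19978365]
light [0.64834125 0.16715008]
```

Request:
play_rows(steps=[87.8,1.5,-1,0.1,0,0,0,87.8,3,-2,0.3,0,0,0,87.8,4.5,-3,0.5,0,0,0,87.8,6,-4,0.6,0,0,0,87.8,7.5,-5,0.7,0,0,0,87.8,9,-6,0.9,0,0,0,87.8,10.5,-7,1.1,0,0,0,87.8,12,-8,1.3,0,0,0,87.8,13.2,-8.8,1.4,0,0,0,87.8,14,-9.25,1.4,0,0,0,87.8,14,-9.25,1.4,0,0,0])

```text
clock: 1.52
tcp_pos: [0.5016, -0.2881, 0.1804]
ee_rot: [0.993, 0.118, 0.0, -0.0]
contact_force: [-0.8, 0.3, -0.4]
grip_width: 0.0879
finger_force: 0.0
```

Run:
```python
from h import *
st=env.get_state();p,d=env.snapshot("wrist");np.save("pics/w1.npy",d);np.save("pics/w1st.npy",st,allow_pickle=True)
print(st["tcp_pos"],st["joint_pos"],st["contact_force"])
cv2.imwrite("pics/w1f.png",p)
m,R,c=ext("wrist",st);q=R.T@(np.array([.511,-.306,.03])-c);print(q[:2]/q[2]*m["fx"]+[m["cx"],m["cy"]])
cv2.imwrite("pics/w1.png",cv2.resize(cv2.convertScaleAbs(p,alpha=1.6),None,fx=1.4,fy=1.4,interpolation=cv2.INTER_CUBIC))
```

```text
[ 0.50160883 -0.28807663  0.1804085 ] [ 0.54215324  0.37010788 -0.16153458  1.82562221  0.07020418  0.9515496
 -0.98389036] [-0.83598219  0.27979285 -0.44130862]
[298.40917273 192.0195311 ]
```

View pics/w1.png

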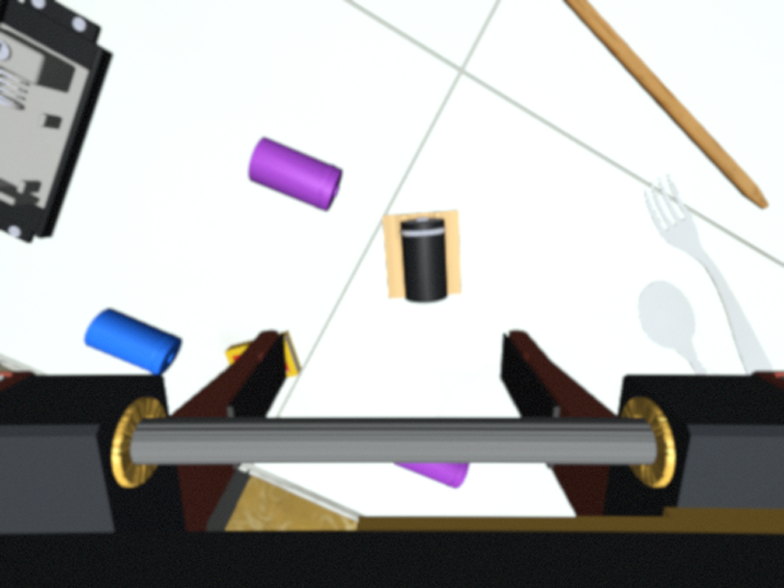

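The large cell's nub points away from the robot, at enlarged pixel (422,218), and its flat end is at (426,300). The box with its coil is at the left edge. Next I'll segment the cell and move closer for a second view.

```bash
cat >> h.py <<'E'
def cell(p,c,st,z=.021,w=45):
    u0,v0=int(c[0]-w),int(c[1]-w);g=p[v0:v0+2*w,u0:u0+2*w]
    m=(g.max(2)<75).astype(np.uint8)
    n,l,s,cc=cv2.connectedComponentsWithStats(m);k=1+np.argmin([np.hypot(*(cc[i]-w))+(1e3 if s[i,4]<100 else 0) for i in range(1,n)])
    pts=np.argwhere(l==k)[:,::-1].astype(np.float32)+[u0,v0]
    r=cv2.minAreaRect(pts.astype(np.float32));B=cv2.boxPoints(r)
    e=[(B[i]+B[(i+1)%4])/2 for i in range(4)]
    if np.hypot(*(e[0]-e[2]))<np.hypot(*(e[1]-e[3])):e=e[1:]+e[:1]
    W=[onz("wrist",*q,z,st) for q in(e[0],e[2],e[1],e[3])]
    d=W[0]-W[1]
    if d[0]<0:d=-d
    print("px",r[0],"ends",W[0],W[1],"L",np.linalg.norm(d),"W",np.linalg.norm(W[2]-W[3]),"ang",np.degrees(np.arctan2(d[1],d[0])))
    return r[0]
E
python3 - <<'E'
from h import *
st=np.load("pics/w1st.npy",allow_pickle=True).item();p=cv2.imread("pics/w1f.png")
print(cell(p,(303,185),st))
D=np.load("pics/w1.npy");print(dep("wrist",D,303,190,st))
mv([.50,-.303,.10],down(np.radians(13)))
E
```

```text
px (302.7867126464844, 191.1685333251953) ends [ 0.5356766 -0.3039262  0.021    ] [ 0.48583443 -0.31897182  0.021     ] L 0.052063543915005 W 0.03240590103469084 ang 16.797242635090953
(302.7867126464844, 191.1685333251953)
[ 0.51572482 -0.30909408  0.03847316]
d [-0.103  0.422  2.679] r [-0.02  0.03  0.38]
```

Run:
```python
from h import *
mv([.46,-.320,.13],down(np.radians(16.5)))
```

```text
d [-1.532  0.665  1.68 ] r [-0.02  0.03 -3.12]
```

Request:
play_rows(steps=[87.8,-0.8,0.3,0.8,0,0,-1.5,87.8,-1.5,0.65,1.7,0,0,-3,87.8,-1.5,0.65,1.7,0,0,-3])

```text
clock: 1.95
tcp_pos: [0.4565, -0.3218, 0.128]
ee_rot: [0.99, 0.139, -0.002, -0.001]
contact_force: [0.4, -0.9, 0.5]
grip_width: 0.0878
finger_force: 0.0
```

Run:
```python
from h import *
st=env.get_state();p,d=env.snapshot("wrist");cv2.imwrite("pics/w2f.png",p);print(st["tcp_pos"])
m,R,c=ext("wrist",st);q=R.T@(np.array([.511,-.311,.03])-c);q=q[:2]/q[2]*m["fx"]+[m["cx"],m["cy"]];print(q)
r=cell(p,q,st,w=60)
# triangulate body centre
s1=np.load("pics/w1st.npy",allow_pickle=True).item()
A=[];b=[]
for s,px in((s1,(302.8,191.2)),(st,r)):
    m,R,c=ext("wrist",s);v=R@ray(m,*px);v/=np.linalg.norm(v);P=np.eye(3)-np.outer(v,v);A.append(P);b.append(P@c)
print("tri",np.linalg.lstsq(np.vstack(A),np.hstack(b),rcond=None)[0])
u,v=map(int,q);cv2.imwrite("pics/w2.png",cv2.resize(cv2.convertScaleAbs(p[v-70:v+70,u-80:u+80],alpha=1.6),None,fx=4,fy=4,interpolation=cv2.INTER_CUBIC));print(u,v)
np.save("pics/w2st.npy",st,allow_pickle=True)
for a,b_ in((0,0),(0,-15),(0,15)):print(dep("wrist",d,u+a,v+b_,st))
```

```text
[ 0.45650361 -0.32182329  0.12796506]
[284.88813067 145.17392317]
px (284.796875, 140.68621826171875) ends [ 0.53829235 -0.30240674  0.021     ] [ 0.48846097 -0.31832306  0.021     ] L 0.05231152537391266 W 0.032738259911905744 ang 17.713665566734647
tri [ 0.51466668 -0.30945391  0.03883946]
284 145
[ 0.51133396 -0.31005731  0.03759443]
[ 0.52259189 -0.30682845  0.03671302]
[ 0.49984395 -0.31335384  0.0383572 ]
```

View pics/w2.png

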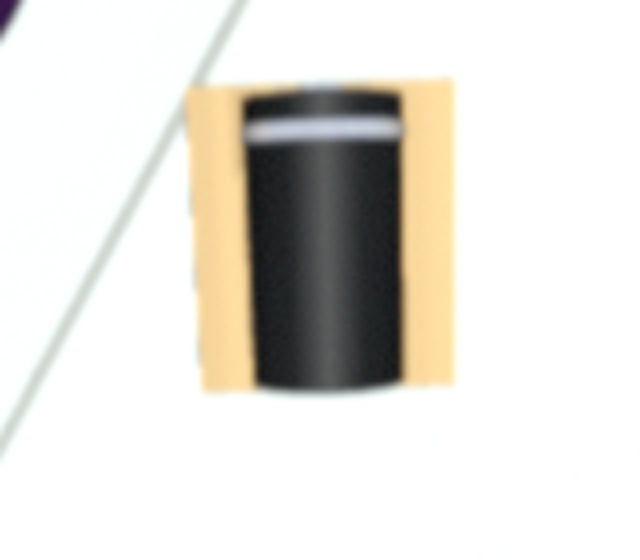

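The crop shows the cell lying on its rest. The nub end with the band is at crop (322,90) and the flat end at (325,388), with the axis nearly vertical in the image.

Run:
```python
from h import *
st=np.load("pics/w2st.npy",allow_pickle=True).item()
f=lambda x,y,z:onz("wrist",204+x/4,75+y/4,z,st)
a=f(323,92,.038);b=f(328,388,.038);print(a,b,np.linalg.norm(a-b),(a+b)/2,np.degrees(np.arctan2(*(a-b)[[1,0]])))
a=f(322.5,100,.021);b=f(328.5,385,.021);print(np.degrees(np.arctan2(*(a-b)[[1,0]])))
l=f(250,240,.021);r=f(401,240,.021);print((l+r)/2)
a=f(190,90,.0045);b=f(204,390,.0045);c=f(452,80,.0045);d=f(452,384,.0045)
print([np.degrees(np.arctan2(*(p-q)[[1,0]])) for p,q in((a,b),(c,d))])
c=np.array([.5122,-.3103]);mv([*c,.10],down(np.radians(17)))
```

```text
[ 0.54580933 -0.30074326  0.038     ] [ 0.49079728 -0.31767765  0.038     ] 0.0575595250276274 [ 0.5183033  -0.30921045  0.038     ] 17.10996596731582
17.354513316148573
[ 0.5187412  -0.30930947  0.021     ]
[np.float64(17.237677860148047), np.float64(17.71684121653315)]
d [1.801 0.147 0.978] r [-0.05  0.09 -0.96]
```

Run:
```python
from h import *
mv([.47,-.02,.16],down(np.radians(17)))
```

```text
d [ 3.12  -9.543 -1.016] r [-0.05  0.09 -0.96]
```

Request:
play_rows(steps=[87.8,0.5,-1.6,-0.6,0,0,0,87.8,1.0,-3.2,-1,0,0,0,87.8,1.5,-4.8,-1,0,0,0,87.8,2,-6.4,-1,0,0,0,87.8,2.6,-8,-1,0,0,0,87.8,3,-9.2,-1,0,0,0,87.8,3,-9.5,-1,0,0,0,87.8,3,-9.5,-1,0,0,0])

```text
clock: 3.0
tcp_pos: [0.4677, -0.0209, 0.1605]
ee_rot: [0.99, 0.142, 0.001, 0.0]
contact_force: [0.6, -0.2, -0.4]
grip_width: 0.0878
finger_force: 0.0
```

Run:
```python
from h import *
st=env.get_state();p,d=env.snapshot("wrist");cv2.imwrite("pics/w3f.png",p);np.save("pics/w3.npy",d);np.save("pics/w3st.npy",st,allow_pickle=True);print(st["tcp_pos"])
m,R,c=ext("wrist",st);q=R.T@(np.array([.54,-.001,.015])-c);q=q[:2]/q[2]*m["fx"]+[m["cx"],m["cy"]];print(q)
u,v=map(int,q);v=max(v,100);u0,v0=u-110,v-100;cv2.imwrite("pics/w3.png",cv2.resize(cv2.convertScaleAbs(p[v0:v0+200,u0:u0+220],alpha=1.8),None,fx=3,fy=3,interpolation=cv2.INTER_CUBIC));print(u0,v0)
```

```text
[ 0.46773408 -0.02090788  0.16046965]
[280.39176095 122.29267478]
170 22
```

View pics/w3.png

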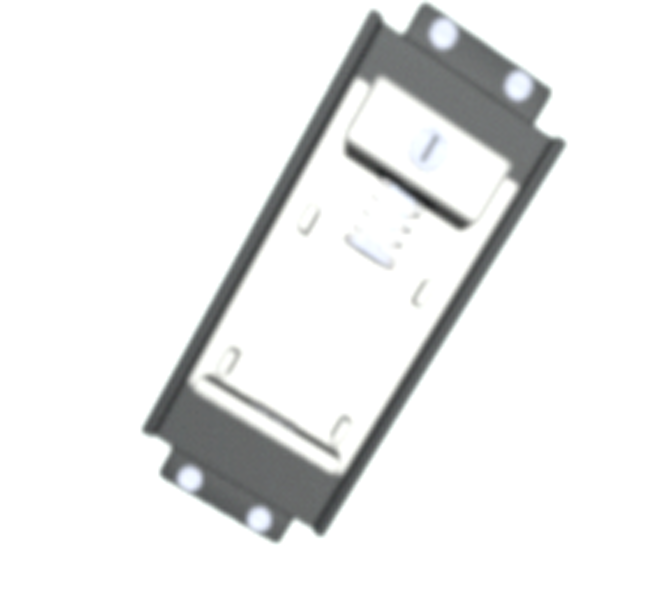

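The view shows the spring housing at the far end with its coil and pad, the pad's top edge running (345,238)–(392,265). The contact wall is at the near end, its top front edge from (206,376) to (342,455). Rail corners are (375,14), (563,143), (147,430) and (320,532). The cheeks sit on the carrier.

Run:
```python
from h import *
st=np.load("pics/w3st.npy",allow_pickle=True).item();D=np.load("pics/w3.npy")
px=lambda x,y:(170+x/3,22+y/3)
C=[(375,14),(563,143),(147,430),(320,532)];T=[(264.75,193.5),(287.25,198.75),(251.25,244),(275,250.5)]
W=[]
for c,t in zip(C,T):
    A=[];b=[]
    for n,q in(("wrist",px(*c)),("top",t)):
        m,R,o=ext(n,st);v=R@ray(m,*q);v/=np.linalg.norm(v);P=np.eye(3)-np.outer(v,v);A.append(P);b.append(P@o)
    print("tri",np.linalg.lstsq(np.vstack(A),np.hstack(b),rcond=None)[0].round(4))
    W.append(onz("wrist",*px(*c),.012,st))
W=np.array(W);print(W.round(4));o=W.mean(0)
x=(W[2]+W[3]-W[0]-W[1])/2;print("len",np.linalg.norm(x),"wid",np.linalg.norm(W[0]-W[1]),"ang",np.degrees(np.arctan2(x[1],x[0])),"org",o)
e=x[:2]/np.linalg.norm(x[:2]);n=np.array([-e[1],e[0]])
def bx(P):d=P[:2]-o[:2];return np.round([d@e*1e3,d@n*1e3],1)
for nm,q,z in(("wall",(206,376),.032),("wall",(342,455),.032),("pad",(345,238),.035),("pad",(392,265),.035),("padmid",(368,245),.035),("hous",(345,143),.042),("hous",(465,217),.042),("houstop",(385,80),.042),("houstop",(510,165),.042)):
    print(nm,bx(onz("wrist",*px(*q),z,st)))
for q in((275,410),(420,150),(270,300),(250,410),(370,250)):
    P=dep("wrist",D,*px(*q),st);print("depth",q,P.round(4),bx(P))
```

```text
tri [0.6029 0.0064 0.0847]
tri [ 0.5998 -0.0543  0.0299]
tri [ 0.4795  0.0474 -0.0005]
tri [ 0.4605 -0.0195 -0.006 ]
[[ 0.6232  0.0095  0.012 ]
 [ 0.6054 -0.0572  0.012 ]
 [ 0.4823  0.0469  0.012 ]
 [ 0.4647 -0.0189  0.012 ]]
len 0.14578914583100205 wid 0.0689880890647082 ang 164.95199397403587 org [ 0.54388032 -0.00492635  0.012     ]
wall [ 44.5 -24.2]
wall [43.6 24.8]
pad [-12.3  -8.4]
pad [-13.1   7.6]
padmid [-14.2  -1.5]
hous [-33.3 -21.4]
hous [-34.5  18.3]
houstop [-52.7 -20.3]
houstop [-52.7  21.5]
depth (275, 410) [0.5004 0.0074 0.0079] [45.2 -0.6]
depth (420, 150) [ 0.5859 -0.0138  0.041 ] [-42.9  -2.4]
depth (270, 300) [0.5346 0.0184 0.0084] [ 15.  -20.1]
depth (250, 410) [0.5009 0.0142 0.0318] [46.5 -7.3]
depth (370, 250) [ 0.5568 -0.0081  0.0347] [-13.3  -0.3]
```

Everything fits: the floor reads 8–9 mm, the wall 32 mm and the pad 35 mm. Pad and wall are 57 mm apart, so the carrier is about +12 mm along x, and the box heading is about 165.2°. Now I'll pick the cell.

Run:
```python
from h import *
mv([.5177,-.3093,.08],down(np.radians(17.2)))
```

```text
d [-1.076  9.663  2.681] r [ 0.05 -0.04 -0.98]
```

Request:
play_rows(steps=[87.8,-0.2,1.6,0,0,0,0,87.8,-0.4,3.4,0,0,0,0,87.8,-0.6,5.2,0,0,0,0,87.8,-0.8,7,0.4,0,0,-1,87.8,-1,8.6,1.2,0,0,-1,87.8,-1.08,9.66,2,0,0,-1,87.8,-1.08,9.66,2.68,0,0,-1,87.8,-1.08,9.66,2.68,0,0,-1])

```text
clock: 4.05
tcp_pos: [0.5152, -0.3098, 0.0777]
ee_rot: [0.989, 0.149, -0.002, -0.001]
contact_force: [-1.0, 0.9, -0.6]
grip_width: 0.0877
finger_force: 0.0
```

Run:
```python
from h import *
mv([.5177,-.3093,.015],down(np.radians(17.2)))
```

```text
d [0.091 0.013 2.089] r [-0.11  0.18 -0.11]
```

Request:
play_rows(steps=[87.8,0.05,0,1,0,0,0,87.8,0.05,0,1.8,0,0,0,87.8,0.05,0,2.05,0,0,0,87.8,0.05,0,2.05,0,0,0,50,0.05,0,2.05,0,0,0,25,0.05,0,2.05,0,0,0,25,0.05,0,2.05,0,0,0,25,0.05,0,2.05,0,0,0,25,0.05,0,2.05,0,0,0,25,0.05,0,2.05,0,0,0], force=40)

```text
clock: 5.3
tcp_pos: [0.5188, -0.3078, 0.0177]
ee_rot: [0.989, 0.15, -0.0, 0.0]
contact_force: [-0.0, 0.0, 0.5]
grip_width: 0.0333
finger_force: 40.0
```

Request:
play_rows(steps=[42,0,0,0,0,0,0,42,0,0,0,0,0,0,42,0,0,0.06,0,0,0,42,0,0,0.12,0,0,0,42,0,0,0.12,0,0,0,25,0,0,0.12,0,0,0,25,0,0,0.12,0,0,0,25,0,0,0.12,0,0,0,25,0,0,0.12,0,0,0], force=45)

```text
clock: 6.42
tcp_pos: [0.5188, -0.3078, 0.0142]
ee_rot: [0.989, 0.15, 0.0, 0.0]
contact_force: [0.4, -0.3, -1.3]
grip_width: 0.0333
finger_force: 45.0
```

Run:
```python
from h import *
st=env.get_state();print(st["finger_force"],st["grip_width"],st["tcp_pos"],st["joint_pos"])
```

```text
44.992350339889526 0.033299832064188135 [ 0.51884455 -0.30777673  0.01416412] [ 0.54028643  0.62628468 -0.14398722  1.86586462  0.13785734  0.65895554
 -0.9551422 ]
```

Request:
play_rows(steps=[25,0,0,-1,0,0,0,25,0,0,-2.2,0,0,0,25,0,0,-3.4,0,0,0,25,0,0,-4,0,0,-8,25,0.4,-1,-4,0,0,-18,25,0.8,-2,-4,0,0,-28,25,1.2,-3,-4,0,0,-38,25,1.6,-4,-4,0,0,-48,25,2,-5,-4,0,0,-58,25,2.4,-6,-4,0,0,-68,25,2.8,-7,-4,0,0,-78,25,2.8,-7,-4,0,0,-78])

```text
clock: 7.92
tcp_pos: [0.5368, -0.0792, 0.1343]
ee_rot: [0.672, 0.741, 0.001, -0.0]
contact_force: [0.2, 1.2, -1.1]
grip_width: 0.0328
finger_force: 45.0
```

Run:
```python
from h import *
st=env.get_state();print(st["finger_force"],st["grip_width"],st["tcp_pos"],st["joint_pos"])
mv([.54,-.005,.135],down(np.radians(165.2)),st)
```

```text
44.991713762283325 0.03283731583431043 [ 0.53675125 -0.07920394  0.13430207] [ 0.46861889  0.42009042 -0.54338415  1.92737483  0.27810962  0.86810389
 -0.12018264]
d [ 2.451  0.349 -0.02 ] r [ 7.000e-02 -6.000e-02 -6.961e+01]
```

```bash
cat >> h.py <<'E'
O=np.array([.5439,-.0049]);H=np.radians(165.2);E=np.array([np.cos(H),np.sin(H)]);PAD=-.0127
def place(xf,zf,a,y=0,st=None):
    R=down(H)@Ro.from_euler("y",a,degrees=True).as_matrix()
    f=np.array([*(O+E*(PAD+xf)+y*np.array([-E[1],E[0]])),zf]);mv(f+R@[.0306,0,.0068],R,st)
def where(st=None):
    st=st or env.get_state();R=Ro.from_quat(st["ee_rot"]).as_matrix()
    f=st["tcp_pos"]-R@[.0306,0,.0068];d=f[:2]-O
    print("flat-pad %.2f y %.2f z %.2f mm tilt %.2f head %.2f"%((d@E-PAD)*1e3,d@[-E[1],E[0]]*1e3,f[2]*1e3,np.degrees(np.arcsin(R[2,0])),np.degrees(np.arctan2(R[1,0],R[0,0]))),"Fx %.2f Fz %.2f"%(st["contact_force"][:2]@E,st["contact_force"][2]),"t",st["clock"])
E
python3 - <<'E'
from h import *
place(.008,.10,9);where()
E
```

```text
d [ 2.749 -0.353  1.211] r [  5.53   7.81 -69.45]
flat-pad -10.03 y 102.36 z 141.06 mm tilt 0.08 head 95.59 Fx 0.11 Fz -1.08 t 7.925
```

Request:
play_rows(steps=[25,0.4,-0.05,0,0.8,1.1,-9.9,25,0.8,-0.1,0,1.6,2.2,-19.8,25,1.2,-0.15,0,2.4,3.3,-29.7,25,1.6,-0.2,0.2,3.2,4.5,-39.7,25,2,-0.25,0.4,4,5.6,-49.6,25,2.4,-0.3,0.6,4.7,6.7,-59.5,25,2.75,-0.35,0.8,5.5,7.8,-69.4,25,2.75,-0.35,1.2,5.5,7.8,-69.4,25,2.75,-0.35,1.2,5.5,7.8,-69.4,25,2.75,-0.35,1.2,5.5,7.8,-69.4])

```text
clock: 9.18
tcp_pos: [0.5186, -0.002, 0.0981]
ee_rot: [0.133, 0.988, 0.009, -0.078]
contact_force: [-1.0, -0.3, -0.5]
grip_width: 0.0335
finger_force: 45.0
```

Run:
```python
from h import *
p,d=env.snapshot("wrist");s,ds=env.snapshot("scene");np.save("pics/s4.npy",ds)
where();place(.008,.06,9)
a=cv2.convertScaleAbs(cv2.resize(p[150:330,150:410],None,fx=2,fy=2),alpha=1.6)
b=cv2.convertScaleAbs(cv2.resize(s[165:255,225:325],None,fx=4,fy=4,interpolation=cv2.INTER_CUBIC),alpha=1.6)[:360,:270]
b=cv2.convertScaleAbs(cv2.resize(s[170:260,235:302],None,fx=4,fy=4,interpolation=cv2.INTER_CUBIC),alpha=1.6)
cv2.imwrite("pics/c4.png",np.hstack([a,b]));print(a.shape,b.shape)
```

```text
flat-pad 6.48 y 3.45 z 100.46 mm tilt 8.92 head 164.71 Fx 0.38 Fz -0.96 t 9.275
d [-0.158  0.108  1.339] r [-0.02  0.08 -0.48]
(360, 520, 3) (360, 268, 3)
```

View pics/c4.png

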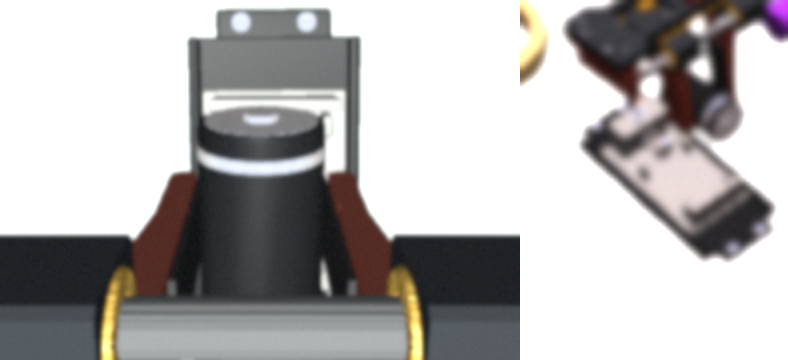

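The cell is held straight with its nub towards the contact end. The box's midline is at crop x=274 and the cell's at 262, so the lateral offset is about 5 mm. I'll correct that and go down in front of the spring.

Run:
```python
from h import *
place(.010,.044,9,-.0013)
```

```text
d [-0.174  0.152  1.876] r [-0.02  0.08 -0.48]
```

Request:
play_rows(steps=[25,-0.05,0.15,0.5,0,0,-0.5,25,-0.1,0.15,1,0,0,-0.5,25,-0.15,0.15,1.4,0,0,-0.5,25,-0.17,0.15,1.6,0,0,-0.5,25,-0.17,0.15,1.88,0,0,-0.5,25,-0.17,0.15,1.88,0,0,-0.5,25,-0.17,0.15,1.88,0,0,-0.5,25,-0.17,0.15,1.88,0,0,-0.5])

```text
clock: 10.28
tcp_pos: [0.5165, 0.0042, 0.042]
ee_rot: [0.127, 0.989, 0.01, -0.077]
contact_force: [-0.6, -0.0, -1.6]
grip_width: 0.0329
finger_force: 45.0
```

Run:
```python
from h import *
p,d=env.snapshot("wrist");where()
p,d=env.snapshot("wrist");where();place(.003,.043,9,-.0013);place(0,.043,9,-.0013)
cv2.imwrite("pics/w5f.png",p)
```

```text
flat-pad 10.27 y -1.83 z 43.94 mm tilt 8.93 head 165.32 Fx 1.01 Fz -0.47 t 10.325
flat-pad 10.31 y -1.77 z 43.89 mm tilt 8.94 head 165.32 Fx 0.91 Fz -0.27 t 10.375
d [-0.245 -0.014 -0.01 ] r [-0.    0.06  0.12]
d [-0.344 -0.014 -0.025] r [-0.    0.06  0.12]
```

Request:
play_rows(steps=[25,-0.1,0,-0.015,0,0,0,25,-0.2,0,-0.03,0,0,0,25,-0.3,0,-0.05,0,0,0,25,-0.3,0,-0.05,0,0,0])

```text
clock: 10.88
tcp_pos: [0.5249, 0.0019, 0.0416]
ee_rot: [0.127, 0.989, 0.01, -0.078]
contact_force: [0.2, 0.6, -0.7]
grip_width: 0.0328
finger_force: 45.0
```

```bash
cat > f.py <<'E'
from h import *
F=[];env.get_state()
for _ in range(6):
    env.snapshot("top");s=env.get_state();F.append([s["contact_force"][:2]@E,s["contact_force"][2],*s["contact_force"][:2]])
print(np.mean(F,0).round(2),np.std(F,0).round(2));where()
E
python3 f.py
```

```text
[ 0.38 -1.01 -0.33  0.23] [0.39 0.42 0.37 0.26]
flat-pad 1.48 y -1.79 z 43.66 mm tilt 8.97 head 165.33 Fx 0.39 Fz -1.01 t 11.175
```

Request:
play_rows(steps=[25,-0.033,0,-0.005,0,0,0,25,-0.066,0,-0.01,0,0,0,25,-0.066,0,-0.01,0,0,0])

```text
clock: 11.55
tcp_pos: [0.5266, 0.0014, 0.0416]
ee_rot: [0.127, 0.989, 0.01, -0.078]
contact_force: [-2.6, 1.2, -0.5]
grip_width: 0.0333
finger_force: 45.0
```

```bash
python3 f.py
```

```text
[ 2.48  0.39 -2.49  0.28] [0.34 0.44 0.36 0.62]
flat-pad -0.47 y -1.76 z 43.63 mm tilt 8.98 head 165.32 Fx 2.97 Fz 1.07 t 11.85
```

Request:
play_rows(steps=[25,-0.033,0,-0.005,0,0,0,25,-0.066,0,-0.01,0,0,0,25,-0.066,0,-0.01,0,0,0])

```text
clock: 12.22
tcp_pos: [0.5288, 0.0009, 0.0417]
ee_rot: [0.127, 0.989, 0.01, -0.078]
contact_force: [-3.6, 0.7, -0.3]
grip_width: 0.033
finger_force: 45.0
```

```bash
python3 f.py
```

```text
[ 3.64  0.21 -3.5   0.98] [0.51 0.75 0.56 0.3 ]
flat-pad -2.53 y -1.78 z 43.65 mm tilt 8.97 head 165.33 Fx 3.43 Fz -0.06 t 12.525
```

Request:
play_rows(steps=[25,-0.033,0,-0.005,0,0,0,25,-0.066,0,-0.01,0,0,0,25,-0.066,0,-0.01,0,0,0])

```text
clock: 12.9
tcp_pos: [0.5307, 0.0004, 0.0417]
ee_rot: [0.127, 0.989, 0.01, -0.078]
contact_force: [-4.0, 1.2, 1.1]
grip_width: 0.0331
finger_force: 45.0
```

```bash
python3 f.py
python3 - <<'E'
from h import *
p,d=env.snapshot("wrist");cv2.imwrite("pics/w6f.png",p)
cv2.imwrite("pics/w6.png",cv2.convertScaleAbs(cv2.resize(p[130:330,150:410],None,fx=3,fy=3,interpolation=cv2.INTER_CUBIC),alpha=1.7))
E
```

```text
[ 4.33  0.02 -4.23  0.95] [0.52 0.61 0.47 0.41]
flat-pad -4.50 y -1.78 z 43.61 mm tilt 8.98 head 165.34 Fx 3.84 Fz -0.42 t 13.2
```

View pics/w6.png

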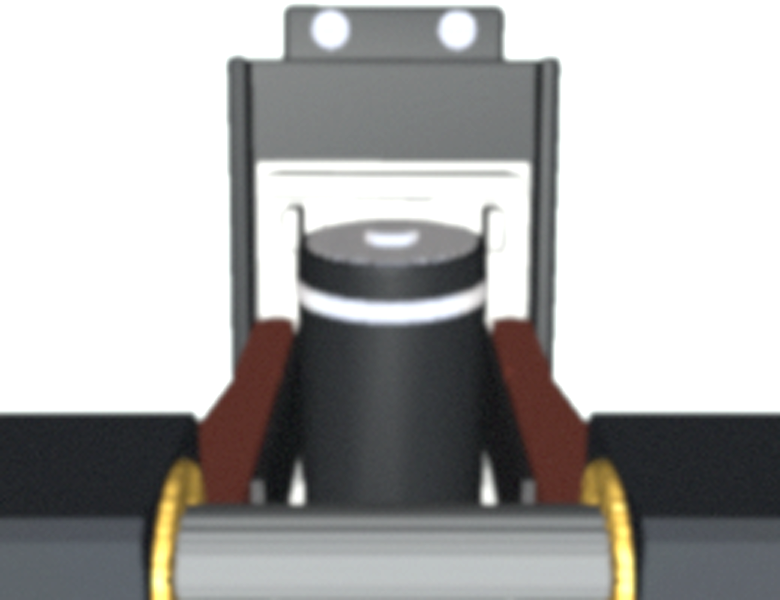

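The cell is centred in the box (393.5 against 392 px), with the nub end up inside the wall. The spring is pressed about 5 mm at about 4 N, so I'll lower straight down in stages while watching the force.

Request:
play_rows(steps=[25,-0.01,0,0.066,0,0,0,25,-0.021,0,0.132,0,0,0,25,-0.031,0,0.198,0,0,0,25,-0.031,0,0.198,0,0,0])

```text
clock: 13.75
tcp_pos: [0.5306, 0.0005, 0.0355]
ee_rot: [0.127, 0.989, 0.01, -0.078]
contact_force: [-4.6, 0.6, 0.3]
grip_width: 0.0331
finger_force: 45.0
```

```bash
python3 f.py
```

```text
[ 4.83  0.07 -4.47  1.99] [0.5  0.41 0.4  0.62]
flat-pad -4.46 y -1.86 z 37.52 mm tilt 8.98 head 165.34 Fx 5.24 Fz -0.28 t 14.05
```

Request:
play_rows(steps=[25,-0.01,0,0.066,0,0,0,25,-0.021,0,0.132,0,0,0,25,-0.031,0,0.198,0,0,0,25,-0.031,0,0.198,0,0,0])

```text
clock: 14.55
tcp_pos: [0.5306, 0.0003, 0.0295]
ee_rot: [0.127, 0.989, 0.01, -0.078]
contact_force: [-4.7, 1.5, 1.1]
grip_width: 0.0331
finger_force: 45.0
```

```bash
python3 f.py
```

```text
[ 4.64  1.13 -4.46  1.26] [0.31 0.6  0.22 0.53]
flat-pad -4.42 y -1.71 z 31.47 mm tilt 8.98 head 165.33 Fx 4.01 Fz 1.32 t 14.85
```

Run:
```python
from h import *
place(-.005,.0315,8,-.0018);place(-.005,.028,8,-.0018);place(-.005,.0265,8,-.0018)
```

```text
d [-0.023  0.005  0.014] r [-0.02 -0.98  0.13]
d [-0.041  0.005  0.129] r [-0.02 -0.98  0.13]
d [-0.049  0.005  0.178] r [-0.02 -0.98  0.13]
```

Request:
play_rows(steps=[25,-0.023,0,0.014,0,-1,0,25,-0.023,0,0.014,0,-1,0,25,-0.032,0,0.07,0,-1,0,25,-0.041,0,0.13,0,-1,0,25,-0.041,0,0.13,0,-1,0])

```text
clock: 15.48
tcp_pos: [0.5311, 0.0002, 0.0255]
ee_rot: [0.127, 0.989, 0.009, -0.069]
contact_force: [-5.9, 1.9, 1.2]
grip_width: 0.033
finger_force: 45.0
```

```bash
python3 f.py
```

```text
[ 5.85  1.69 -5.55  1.9 ] [0.39 0.42 0.42 0.52]
flat-pad -4.87 y -1.69 z 27.99 mm tilt 7.97 head 165.33 Fx 5.43 Fz 1.81 t 15.775
```

Run:
```python
from h import *
for a in (6.5,5,3.5,2,1):place(-.0048,.0268,a,-.0018)
```

```text
d [-0.009  0.006  0.066] r [-0.02 -1.47  0.13]
d [-0.016  0.006  0.092] r [-0.02 -2.97  0.13]
d [-0.024  0.006  0.118] r [-0.02 -4.47  0.13]
d [-0.032  0.006  0.144] r [-0.01 -5.97  0.13]
d [-0.038  0.006  0.162] r [-0.01 -6.97  0.13]
```

Request:
play_rows(steps=[25,-0.009,0,0.066,0,-1.5,0,25,-0.016,0,0.092,0,-3,0,25,-0.024,0,0.118,0,-4.5,0,25,-0.024,0,0.118,0,-4.5,0])

```text
clock: 16.27
tcp_pos: [0.5309, 0.0002, 0.0219]
ee_rot: [0.127, 0.991, 0.004, -0.03]
contact_force: [-4.9, 1.2, -0.0]
grip_width: 0.0331
finger_force: 45.0
```

```bash
python3 f.py
```

```text
[ 5.23  1.15 -4.95  1.75] [0.41 0.45 0.3  0.67]
flat-pad -4.76 y -1.76 z 26.78 mm tilt 3.45 head 165.34 Fx 5.40 Fz 1.57 t 16.575
```

Request:
play_rows(steps=[25,-0.007,0,0.022,0,-1.2,0,25,-0.012,0,0.045,0,-2.5,0,25,-0.012,0,0.06,0,-2.5,0,25,-0.012,0,0.06,0,-2.5,0])

```text
clock: 17.08
tcp_pos: [0.5315, 0.0001, 0.0201]
ee_rot: [0.128, 0.992, 0.001, -0.008]
contact_force: [-5.5, 0.7, 0.6]
grip_width: 0.0332
finger_force: 45.0
```

```bash
python3 f.py
```

```text
[ 5.2   1.08 -5.06  1.21] [0.4  0.42 0.41 0.39]
flat-pad -4.79 y -1.73 z 26.35 mm tilt 0.93 head 165.34 Fx 4.88 Fz 1.34 t 17.375
```

Request:
play_rows(steps=[25,0.04,0,0,0,0,0,25,0.04,0,0,0,0,0,36,0.04,0,0,0,0,0,38,0.04,0,0,0,0,0,42,0.04,0,0,0,0,0,44,0.04,0,0,0,0,0,44,0.04,0,0,0,0,0], force=8)

```text
clock: 18.25
tcp_pos: [0.5308, 0.0003, 0.0203]
ee_rot: [0.128, 0.992, 0.001, -0.008]
contact_force: [-0.3, 0.7, 0.2]
grip_width: 0.0444
finger_force: 0.0
```

```bash
python3 f.py
python3 - <<'E'
from h import *
p,d=env.snapshot("wrist")
cv2.imwrite("pics/w7.png",cv2.convertScaleAbs(cv2.resize(p[130:330,150:410],None,fx=3,fy=3,interpolation=cv2.INTER_CUBIC),alpha=1.7))
E
```

```text
[-0.09 -0.06  0.15  0.22] [0.26 0.41 0.22 0.38]
flat-pad -3.86 y -1.81 z 26.48 mm tilt 0.97 head 165.33 Fx -0.28 Fz 0.27 t 18.55
```

View pics/w7.png

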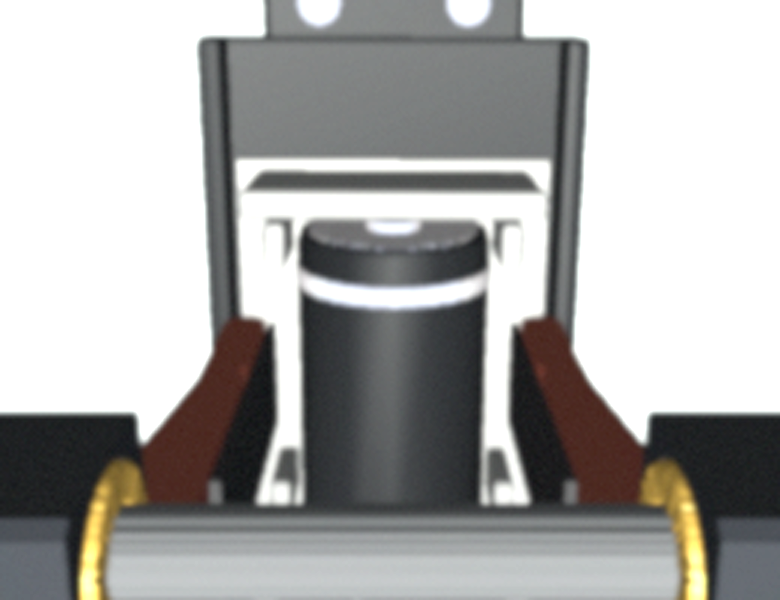

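The cell lies between the cheeks with its nub behind the wall, and the fingers are clear of it. I'll retreat upward and check that it is level.

Request:
play_rows(steps=[44,0,0,-0.3,0,0,0,44,0,0,-1,0,0,0,44,0,0,-2.2,0,0,0,44,0,0,-3.6,0,0,0,44,0.5,0,-4,0,0,0,44,0.5,0,-4,0,0,0,44,0.5,0,-4,0,0,0])

```text
clock: 19.48
tcp_pos: [0.5174, 0.0032, 0.1397]
ee_rot: [0.128, 0.992, 0.001, -0.009]
contact_force: [0.7, -0.5, 0.2]
grip_width: 0.044
finger_force: 0.0
```

Run:
```python
from h import *
st=env.get_state();p,d=env.snapshot("wrist");print(st["tcp_pos"])
m,R,c=ext("wrist",st);n=np.array([-E[1],E[0]])
# height of cell's top line along box x (true pad ~ PAD+1.9mm)
for xb in range(-30,60,6):
    best=[]
    for y in range(-6,7):
        X=np.array([*(O+E*(PAD+.025+.0019+xb/1e3-.0)+n*(y/1e3-.0018)),.043]);q=R.T@(X-c);q=q/q[2];r2=q[0]**2+q[1]**2;u=(q[:2]*(1+m["k1"]*r2))*m["fx"]+[m["cx"],m["cy"]]
        if 0<=u[1]<419 and 0<=u[0]<559: best.append(dep("wrist",d,*u,st)[2])
    if best: print(xb,round(np.percentile(best,90)*1e3,1),end="; ")
cv2.imwrite("pics/w8.png",cv2.convertScaleAbs(cv2.resize(p[60:310,150:410],None,fx=2.4,fy=2.4,interpolation=cv2.INTER_CUBIC),alpha=1.7))
```

```text
[0.51739847 0.00321502 0.1397044 ]
-30 43.1; -24 43.4; -18 44.1; -12 43.5; -6 43.6; 0 43.7; 6 43.8; 12 43.8; 18 43.4; 24 44.1; 30 37.6; 36 32.5; 42 9.9; 48 6.6; 54 6.6;
```

View pics/w8.png

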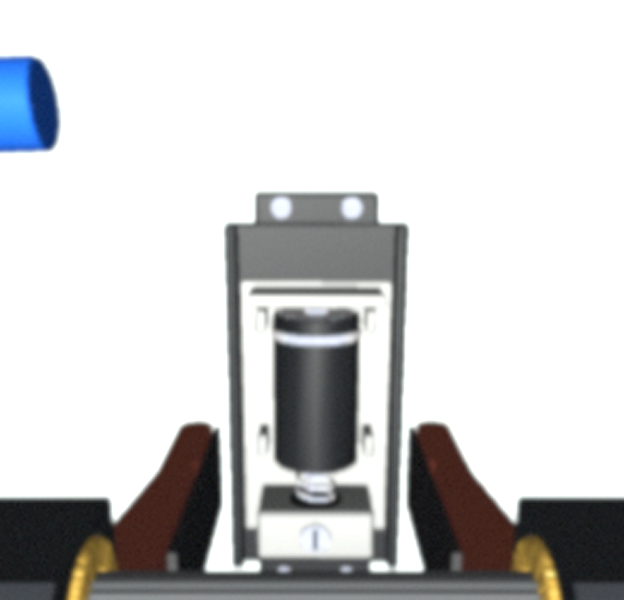

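The top of the cell reads a level 43–44 mm along its length. It is centred, parallel to the box and clamped between spring and wall, and the arm is clear, so I'm handing in.

```bash
python3 -c "
from h import *
print(env.hand_in())"
```

```text
the job is handed in; nothing more can be done
None
```

I handed the job in at about 19.5 s: the large cell lies level and fully home in the bay, clamped between spring and contact, released and with the arm clear. The simulator returned no verdict.

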